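# Load the take-up spool on the bench winder

## Task

Get the bench winder ready to wind: lower the empty grey spool squarely over the tall spindle and turn it, without forcing it, until the winder's drive pin drops into one of the holes in its lower flange and it sits flat on the drive disc. Then swing the retaining arm fully across so that it covers the spool's top flange. Handle it gently, because a hard push or a drop bends the pin, and leave everything else on the table where it is.

Things in the scene. Friction and masses are not known exactly. Their poses are not given: they have to be found in the camera images.
- spool: empty one-piece spool of plain grey plastic, 72 mm tall, about 0.14 kg, upright on the table. Origin: centre of its underside; z up its axis. From below: flange 70 mm in diameter (height 0 to 6 mm), core 34 mm, upper flange 70 mm (42 to 48 mm), bare round grip hub 34 mm in diameter (48 to 72 mm). A 14 mm bore runs through the axis, its lower mouth widened to 20 mm
- spool_hub (a point): centre of the top end of the spool's grip hub, 72 mm above its underside; same axes as the spool. Each of the two flanges has 4 round drive holes 9.2 mm wide, centred 27 mm from the axis, on the spool's +x, +y, -x and -y axes; the lower flange's holes take the winder's drive pin
- winder: bench winder bolted to the table (does not move): green base 130 mm (x) by 196 mm (y, -118 to +78 mm), 30 mm high; behind it (+x, to 109 mm) a green gear motor 53 mm high; on it a flat steel drive disc with a tall steel spindle through its middle; on the -y side a retaining arm on a post. Origin: on the spindle's axis at table height; z up; -x faces the robot when unturned
- spindle_foot (a point): on the spindle's axis at the drive disc's upper face, 40 mm above the table; a spool that is home has its underside here. The disc is 76 mm wide, held fast by its gearing, with one drive pin 6 mm thick and 8 mm high, 27 mm from the axis. The pin's angle differs every time and is not measured (seen from above until covered). A spool resting on the pin stands 6 to 8 mm too high
- spindle_tip (a point): top of the vertical spindle, 99 mm above the drive disc's face; the spindle is 12 mm in diameter (1 mm of play all round in the spool's bore) and its last 15 mm taper to a rounded point about 4 mm wide
- retainer (a joint): angle of the retaining arm, rad: 0 parked, pointing along the winder's -x; grows as it swings clockwise seen from above; at 1.571 it points along the winder's +y at the spindle, its end over the upper flange; stop at 1.62. Stays where it is left; about 1 N at the knob moves it. It passes 4 mm above the upper flange of a spool that is home and bumps into one that is not
- retainer_hinge (a point): on the vertical pivot axis of the retaining arm, level with the arm's upper face (100 mm above the table), 82 mm from the spindle's axis on the winder's -y side. The flat steel arm is 15 mm wide and 8 mm thick and reaches 61 mm from the pivot; a 13 mm bolt head stands 8 mm above it at the pivot
- retainer_knob (a point): top centre of the black upright knob on the retaining arm, 34 mm from the pivot axis, 125 mm above the table; the knob is 13 mm in diameter and stands 25 mm above the arm
- thread_cone_1: cone of red thread, 62 mm in diameter and 110 mm tall, origin at the centre of its underside; to be left alone
- tape_measure: tape measure, 69 x 68 x 31 mm, origin under its middle; to be left alone
- buckle_1: plastic buckle, 62 x 43 x 11 mm, origin under its middle; to be left alone
- buckle_2: plastic buckle, 62 x 43 x 11 mm, origin under its middle; to be left alone
- buckle_3: plastic buckle, 62 x 43 x 11 mm, origin under its middle; to be left alone
- awl: awl with wooden handle, 130 mm long, 32 mm thick, origin under its middle; to be left alone
- oil_bottle: oil bottle, 40 mm in diameter and 128 mm tall, origin under its middle; to be left alone
- needle_box: needle box, 39 x 56 x 24 mm, origin under its middle; to be left alone

How it is judged:
By the outcome, as a careful person would: the job done as asked, in the order asked, and still so for the second after the job is handed in, with the robot touching nothing.
It also fails if it takes over 72 s, if anything falls off the work surface, if the arm or the gripper's body presses on something with over 40 N, if the wrist force passes 120 N, or if a joint passes its speed limit or range.

## Robot

A 6-joint arm with a two-finger parallel gripper is mounted at the origin on a cart in front of the work surface, level with it; the furniture and walls round the work are solid. World frame = base frame: x ahead of the robot, y to its left, z up, the work surface at z = 0. Lengths are in m, angles in rad, forces in N, time in s.
With the tool pointing down it reaches from about 0.375 to 0.9 m from the base axis. Payload 3.1 kg.
Tool frame: the origin (TCP) lies on the front face of the gripper's body, between the roots of the fingers; the fingertips stand 70 mm ahead of it and the grasp point (between the pads) lies 51 mm ahead of it; z points along the fingers, y is the line along which they close (so a half turn about z gives the same grasp; the last joint's range is limited). The gripper opens to 87 mm and grips with 3 to 60 N. Pads are 19 mm wide; open, the fingers measure 117 mm over their backs; the gripper's body (75 mm by 190 mm) begins 51 mm behind the grasp point.
Start: joints at [-1.393, 0.527, 1.433, -0, 1.181, -0.178], TCP at [0.218, -0.586, 0.292] pointing down, gripper open.
Joint ranges: [-3.08, 3.08], [-0.75, 2.2], [0.22, 2.44], [-1.43, 4.57], [0, 2.65], [-2.85, 2.85]. Speed limits (rad/s): [2.79, 2.79, 3.14, 3.14, 3.14, 3.14].

## Interface

Orientations are given as a unit quaternion [x, y, z, w].
In Python, from rig import robot, cams, ticket gives the robot as it stands. The module is installed in compiled form; this text tells all that it offers.
- The arm moves only by the shell command python3 -m crank 'ROWS' [FORCE]. ROWS is JSON, a list of rows, each a list of 7 numbers: the shift along the tool's x, y, z in cm, then the turn, a rotation vector about the tool's x, y, z in rad, then the closure, from 0 (fully open) to 1 (shut). A call has 1 to 5 rows; each row shifts and turns the commanded pose from where the row before left it, along the tool's axes as they then stand; what a row does not reach is not made up. A row lasts 1/8 s, in which the tool goes at most 62.5 mm and 10.7 degrees, less where a joint would pass 70% of its speed; a pose out of reach is approached as far as the arm can. A call is refused whole if a number of a shift passes 6.25 or a number of a turn 0.188, either way. A call with a gripper value outside its range is refused whole. The fingers move at their own pace and stop on an object; FORCE is the grip in N (left out, the last holds). Time passes only in rows, so rows that do not move let the fingers close. It gives the time, the measured TCP pose, the force, the opening and the grip force at its end, in the units of the state.
- robot.get_obs(): the state, without advancing time (a new reading comes with each control period).
- cams.camera(name): name is "side" or "top" or "wrist"; returns the picture (480x640x3 uint8, red, green, blue); there is no depth.
- cams.camera_info(name): a dict with "intrinsics" (3x3 intrinsics, pixels), "dist" ([k1, k2, p1, p2, k3] as OpenCV has them; the pictures are not rectified), "pose" (4x4, takes a point from camera to world coordinates). Camera axes: x right, y down, z forward; pixel columns grow to the right and rows downward; lengths in m; the calibration is good to about 2 mm. A picture is of the moment at which its call begins: read the wrist's pose just before it. camera_info takes no time and is no camera call; for the wrist camera it gives the pose at the moment of the call.
- ticket.hand_in(): hands the job in; it is judged then, once.
The state is a dict: "time": time; "q": joint angles; "joint_velocities": joint speeds; "joint_torque": joint torques, N m; "position": TCP position; "tool_rot": TCP orientation; "ft_force": force on the tool from outside, world axes, zero at the start; "moment": the same for the moment, N m; "grip_width": finger opening in m; "grip_force": force on a finger pad.
Only numpy, scipy, OpenCV 4.12 (cv2) and the standard library are available. Lean on these libraries where they do the work, as an engineer would, in place of code of your own. Each camera call takes 0.05 s, during which the arm holds its last target. There are 200 camera calls.

## Working session

There is one attempt and no reset: what is moved stays moved. The work goes in short steps, Python scripts to look and compute and a shell command to move; the robot and the scene stay as the last step left them, time stands still between calls to the robot, and variables do not carry over. Pictures are saved under pics/ and viewed, at most 11 in all, crops included, and the job is handed in when it is done.

```bash
mkdir -p pics; cat > h.py <<'E'
import numpy as np, cv2
from rig import robot, cams, ticket
from scipy.spatial.transform import Rotation as R
def snap(n,f):
    im=cams.camera(n); cv2.imwrite('pics/'+f,im[:,:,::-1]); return im
def ray(n,uv,info=None):
    i=info or cams.camera_info(n)
    p=cv2.undistortPoints(np.array([[uv]],float),np.array(i['intrinsics']),np.array(i['dist']))[0,0]
    T=np.array(i['pose']); return T[:3,3],T[:3,:3]@np.array([p[0],p[1],1])
def atz(n,uv,z,info=None):
    o,d=ray(n,uv,info); return o+d*(z-o[2])/d[2]
def proj(n,P,info=None):
    i=info or cams.camera_info(n); T=np.linalg.inv(np.array(i['pose']))
    return cv2.projectPoints(np.atleast_2d(P).astype(float),cv2.Rodrigues(T[:3,:3])[0],T[:3,3],np.array(i['intrinsics']),np.array(i['dist']))[0][:,0]
E
python3 - <<'E'
from h import *
snap('top','top1.png');snap('side','side1.png')
o=robot.get_obs();print(o)
for n in('top','side','wrist'):
    i=cams.camera_info(n);print(n,np.round(i['pose'],3).tolist(),np.round(i['intrinsics'],0).tolist())
E
```

```text
{'time': 0.1, 'q': array([-1.39348757e+00,  5.28362001e-01,  1.43376638e+00, -3.13671781e-05,
        1.18141868e+00, -1.78502235e-01]), 'joint_velocities': array([ 0.00172357, -0.00134709, -0.00467876,  0.00225414, -0.00061941,
        0.00158599]), 'joint_torque': array([-1.65735300e-04, -4.40986705e+01, -1.77150160e+01,  6.35547610e-02,
        5.34051040e-02, -4.98426891e-05]), 'position': array([ 0.21764444, -0.58531784,  0.29137873]), 'tool_rot': array([ 9.84214987e-01,  1.76974306e-01, -1.39206363e-05, -9.77215160e-04]), 'ft_force': array([-0.38962957,  0.07991718, -0.3707485 ]), 'moment': array([ 0.03477776,  0.01141635, -0.00342416]), 'grip_force': 0.0, 'grip_width': 0.08700353374414921}
top [[-0.024, -0.994, 0.108, 0.413], [-1.0, 0.026, 0.014, -0.012], [-0.017, -0.107, -0.994, 1.106], [0.0, 0.0, 0.0, 1.0]] [[527.0, 0.0, 313.0], [0.0, 527.0, 247.0], [0.0, 0.0, 1.0]]
side [[-0.851, -0.223, 0.476, -0.092], [-0.526, 0.363, -0.769, 0.962], [-0.001, -0.905, -0.426, 0.663], [0.0, 0.0, 0.0, 1.0]] [[542.0, 0.0, 318.0], [0.0, 542.0, 241.0], [0.0, 0.0, 1.0]]
wrist [[0.347, -0.904, -0.247, 0.285], [-0.938, -0.335, -0.091, -0.561], [-0.001, 0.263, -0.965, 0.384], [0.0, 0.0, 0.0, 1.0]] [[374.0, 0.0, 318.0], [0.0, 374.0, 239.0], [0.0, 0.0, 1.0]]
```

View pics/top1.png

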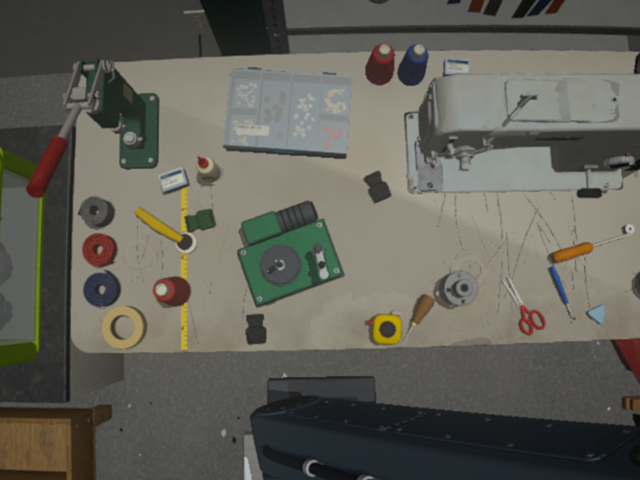

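View pics/side1.png

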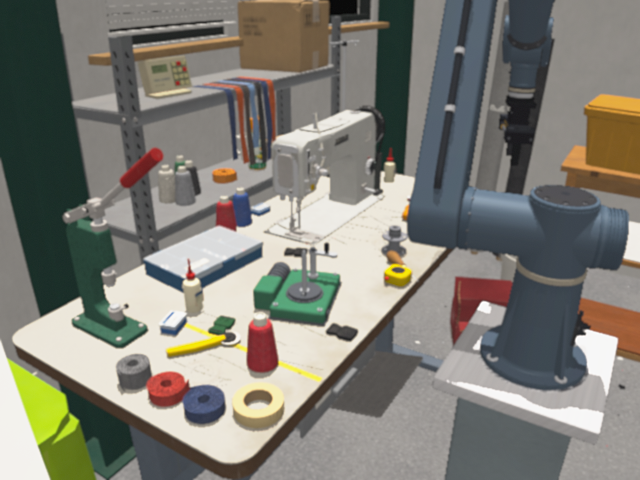

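Top view: the spool is at about (459,289), just left of the machine's front. The winder's disc is at about (280,265), with the arm to its right (about 320,262). Next I'll enlarge these crops.

```bash
python3 - <<'E'
from h import *
t=cv2.imread('pics/top1.png');s=cv2.imread('pics/side1.png')
z=lambda im,x,y,w,h,k:cv2.resize(im[y:y+h,x:x+w],None,fx=k,fy=k,interpolation=cv2.INTER_CUBIC)
a=z(t,230,195,120,120,5)[:600,:600]
b=z(t,434,264,50,50,4); c=z(s,245,235,100,100,2)
r=np.zeros((600,200,3),np.uint8); r[:200]=b; r[200:400]=c
cv2.imwrite('pics/crop1.png',np.hstack([a,r]))
print(atz('top',(459,287),.072),atz('top',(280,265),.04),atz('top',(280,265),.139))
E
```

```text
[ 0.43921943 -0.28151345  0.072     ] [0.4942061  0.07153068 0.04      ] [0.48667732 0.06377736 0.139     ]
```

View pics/crop1.png

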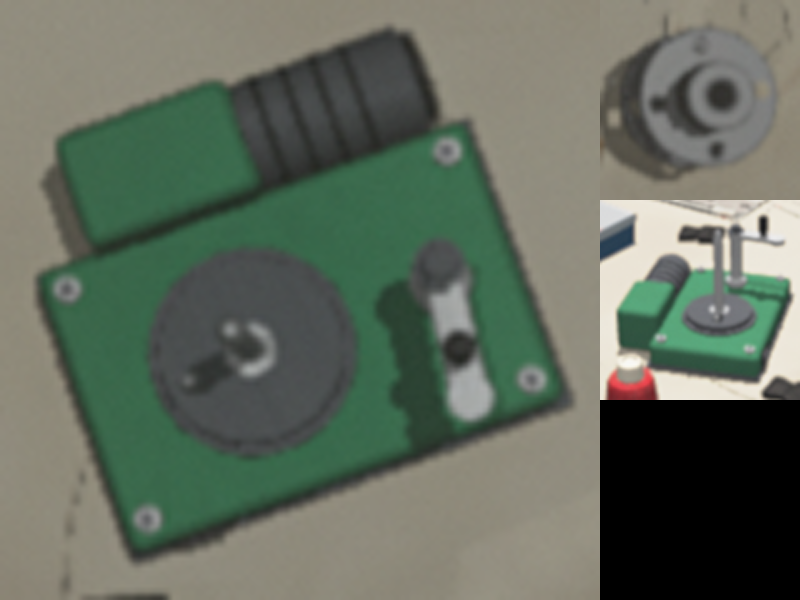

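The crop shows the disc's centre at about (280.6,265.4) and the spindle tip at about (276.2,260.8). The base's front edge runs from (257,306) to (344,275). The spool's hub is at about (464.5,287.7).

```bash
cat >> h.py <<'E'
def go(p,ang=None,o=None):
    """tool-frame shift (cm) and turn about tool z to put TCP at p with tool x at world angle ang, z down"""
    o=o or robot.get_obs(); Rt=R.from_quat(o['tool_rot']); x=Rt.as_matrix()[:,0]; a=np.arctan2(x[1],x[0])
    print('t',round(o['time'],2),'pos',np.round(o['position'],4),'ang',round(a,3),'tilt',np.round(Rt.as_matrix()[:2,2],4),'F',np.round(o['ft_force'],1),'w',round(o['grip_width'],4))
    s=100*Rt.inv().apply(np.array(p)-o['position']); print('shift cm',np.round(s,2),'rows',np.round(np.linalg.norm(s)/6.25,2),end=' ')
    if ang is not None: print('turn z',round(-((ang-a+np.pi)%(2*np.pi)-np.pi),3))
    else: print()
E
python3 - <<'E'
from h import *
d=atz('top',(280.6,265.4),.04);t=atz('top',(276.2,260.8),.137);print(d,t,atz('top',(464.5,287.7),.072),atz('top',(461,288.2),.048))
a=atz('top',(257,306),.03);b=atz('top',(344,275),.03);v=a-b;print('yaw',np.arctan2(-v[0],v[1]),np.linalg.norm(v))
k=atz('top',(230+458/5,195+348/5),.125);hh=atz('top',(230+440/5,195+262/5),.108);print(k,hh,np.linalg.norm(hh-d))
go([.49,.063,.30])
E
```

```text
[0.49336198 0.07032588 0.04      ] [0.49477859 0.07082328 0.137     ] [ 0.43752746 -0.29237072  0.072     ] [ 0.43730001 -0.29171353  0.048     ]
yaw 0.3174405150155817 0.18820046349681496
[ 0.48651523 -0.01278941  0.125     ] [ 0.52076661 -0.00680687  0.108     ] 0.10641651226077938
t 0.1 pos [ 0.2176 -0.5853  0.2914] ang 0.356 tilt [-0.0004  0.0019] F [-0.4  0.1 -0.4] w 0.087
shift cm [ 48.11 -51.28  -0.75] rows 11.25
```

```bash
python3 -m crank '[[4.05,-4.3,0,0,0,0,0],[4.05,-4.3,0,0,0,0,0],[4.05,-4.3,0,0,0,0,0],[4.05,-4.3,0,0,0,0,0],[4.05,-4.3,0,0,0,0,0]]'
python3 -m crank '[[4.05,-4.3,0,0,0,0,0],[4.05,-4.3,0,0,0,0,0],[4.05,-4.3,0,0,0,0,0],[4.05,-4.3,0,0,0,0,0],[4.05,-4.3,0,0,0,0,0]]'
python3 -m crank '[[4.05,-4.3,0,0,0,0,0],[4.05,-4.3,0,0,0,0,0],[0,0,0,0,0,0,0],[0,0,0,0,0,0,0]]'
python3 - <<'E'
from h import *
import pickle
i=cams.camera_info('wrist');snap('wrist','w1.png');pickle.dump(i,open('w1.pkl','wb'))
print(proj('wrist',[[.494,.0705,.04],[.494,.0705,.139]],i))
go([.4375,-.292,.30])
E
```

```text
time: 0.72
position: [0.333, -0.3119, 0.2921]
tool_rot: [0.984, 0.177, 0.0, -0.0]
ft_force: [1.0, 0.4, 0.1]
grip_width: 0.0872
grip_force: 0.0
time: 1.35
position: [0.448, -0.0398, 0.2922]
tool_rot: [0.984, 0.177, 0.0, 0.0]
ft_force: [1.1, -1.3, -0.2]
grip_width: 0.087
grip_force: 0.0
time: 1.85
position: [0.493, 0.0672, 0.2918]
tool_rot: [0.984, 0.177, -0.001, 0.0]
ft_force: [-0.1, 0.1, 0.4]
grip_width: 0.0871
grip_force: 0.0
[[314.63625827 213.23594719]
 [313.4149874  242.26356423]]
t 1.9 pos [0.4929 0.0665 0.2919] ang 0.355 tilt [-0.0014 -0.0003] F [-0.9  0.2 -0.4] w 0.087
shift cm [-17.67  31.68  -0.79] rows 5.81
```

View pics/w1.png

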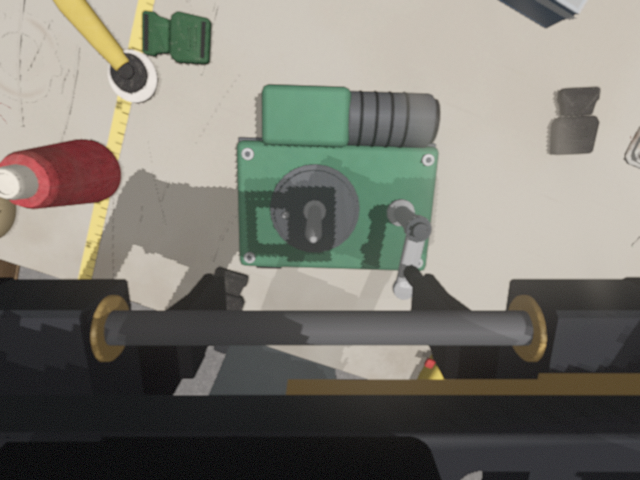

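The wrist view shows the disc centred near (315,209) and the spindle tip near (313,240). The gripper's shadow falls over the middle of the disc, and there is a faint mark near (285,213). I'll enlarge it with the contrast raised.

```bash
python3 - <<'E'
from h import *
a=cv2.imread('pics/w1.png')[155:275,260:420]
a=(255*(np.clip(a/255.,0,.6)/.6)**.5).astype(np.uint8)
cv2.imwrite('pics/crop2.png',cv2.resize(a,None,fx=5,fy=5,interpolation=cv2.INTER_CUBIC))
E
```

```text
(no output)
```

View pics/crop2.png

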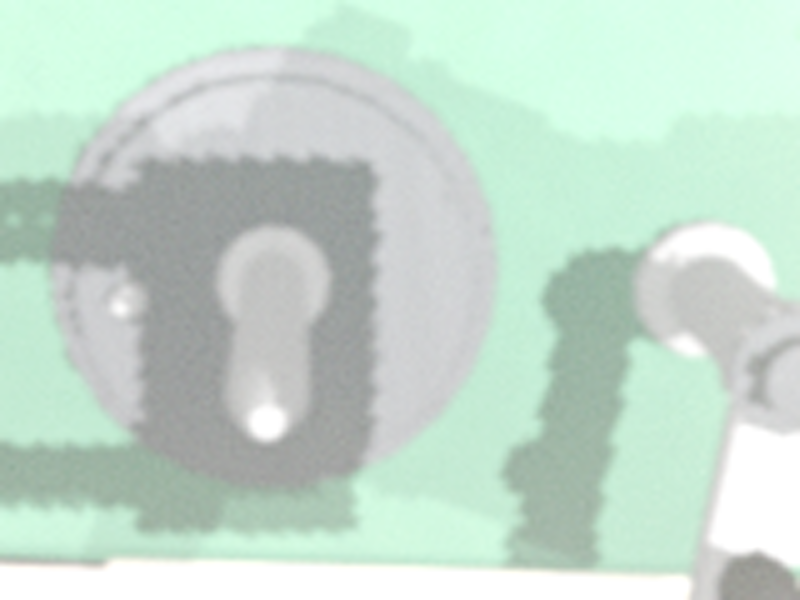

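The pin's top is at (285,215.4), the tip at (313.4,239), the disc's centre at about (315.5,208.5), and the bolt head at about (419,229).

```bash
python3 - <<'E'
from h import *
import pickle
i=pickle.load(open('w1.pkl','rb'))
tip=atz('wrist',(313.4,239),.138,i);d=atz('wrist',(315.5,208.5),.04,i);p=atz('wrist',(285,215.4),.048,i);b=atz('wrist',(419,229),.108,i)
c=np.array([.494,.0706,0])
print(tip,d,p,b)
for C in (c,tip,d):
  v=(p-C);h=(b-C);print('pin r',np.hypot(*v[:2]),'ang',np.arctan2(v[1],v[0]),'hinge',np.hypot(*h[:2]),np.arctan2(h[1],h[0])+np.pi/2)
E
python3 -m crank '[[-2.95,5.28,0,0,0,0,0],[-2.95,5.28,0,0,0,0,0],[-2.95,5.28,0,0,0,0,0],[-2.95,5.28,0,0,0,0,0],[-2.95,5.28,0,0,0,0,0]]'
python3 -m crank '[[-2.95,5.28,0,0,0,0,0],[0,0,0,0,0,0,0],[0,0,0,0,0,0,0],[0,0,0,0,0,0,0]]'
python3 - <<'E'
from h import *
import pickle
i=cams.camera_info('wrist');snap('wrist','w2.png');pickle.dump(i,open('w2.pkl','wb'))
u,v=proj('wrist',[.4375,-.292,.06],i)[0].astype(int);print(u,v)
a=cv2.imread('pics/w2.png')[v-60:v+60,u-80:u+80];print(u-80,v-60)
cv2.imwrite('pics/crop3.png',cv2.resize(a,None,fx=5,fy=5,interpolation=cv2.INTER_CUBIC))
go([.4375,-.292,.30])
E
```

```text
[0.49590213 0.07122321 0.138     ] [0.4985101  0.07130351 0.04      ] [0.48418296 0.09578935 0.048     ] [ 0.52341783 -0.00396331  0.108     ]
pin r 0.027034746765704942 ang 1.942417926650422 hinge 0.0801566943636871 0.37578630902539367
pin r 0.027218270266955634 ang 2.0159123932035508 hinge 0.08006326118170422 0.3508269992762647
pin r 0.028369404042436364 ang 2.100202426934552 hinge 0.07928107757095491 0.3195822534191648
time: 2.52
position: [0.4452, -0.235, 0.2924]
tool_rot: [0.985, 0.175, -0.0, -0.0]
ft_force: [0.8, 0.0, -0.3]
grip_width: 0.0868
grip_force: 0.0
time: 3.02
position: [0.4374, -0.2904, 0.2921]
tool_rot: [0.984, 0.177, -0.0, -0.001]
ft_force: [-0.4, 1.0, -0.2]
grip_width: 0.0866
grip_force: 0.0
319 220
239 160
t 3.08 pos [ 0.4377 -0.2902  0.2922] ang 0.357 tilt [-0.0006  0.0008] F [-0.7  0.1 -0.1] w 0.0871
shift cm [-0.08  0.16 -0.78] rows 0.13
```

View pics/crop3.png

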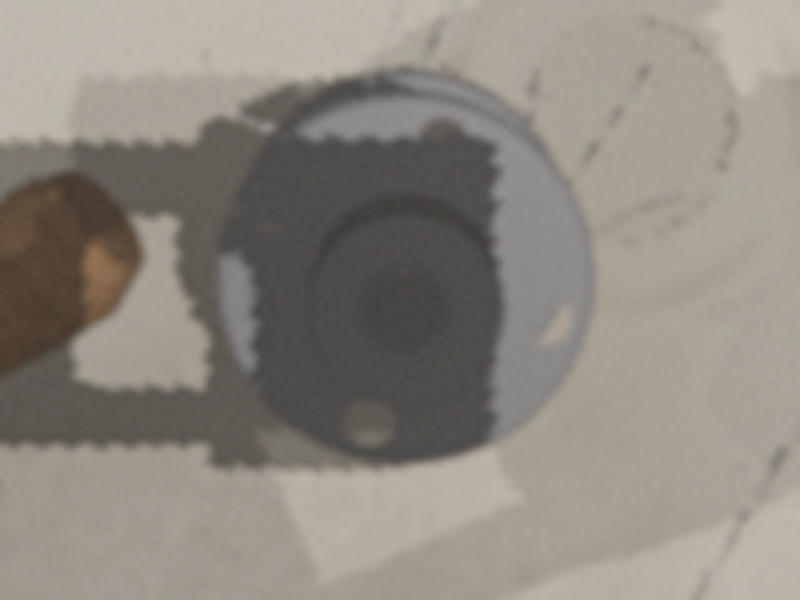

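In crop 3 the flange is centred at (406,278), the bore mouth at (404,307), and the holes at (440,130), (370,422) and (557,325).

```bash
python3 - <<'E'
from h import *
import pickle
i=pickle.load(open('w2.pkl','rb'))
f=lambda u,v,z:atz('wrist',(239+u/5,160+v/5),z,i)
F=f(406,278,.048);H=f(404,307,.072);print(F,H)
for h in ((440,130),(557,325),(370,422)):
    v=f(*h,.048)-F;print(np.hypot(*v[:2]),np.arctan2(v[1],v[0])%(np.pi/2))
e=f(220,278,.048)-f(592,278,.048);print(np.linalg.norm(e))
go([*((F+H)[:2]/2),.121])
E
```

```text
[ 0.43981053 -0.29176654  0.048     ] [ 0.43960587 -0.2913545   0.072     ]
0.027818244978039284 0.13492433723731764
0.0293141096305632 0.04802106734795908
0.028356311458817368 0.11608017288420314
0.0683424723634286
t 3.08 pos [ 0.4377 -0.2902  0.2922] ang 0.357 tilt [-0.0006  0.0008] F [-0.7  0.1 -0.1] w 0.0871
shift cm [ 0.15  0.21 17.12] rows 2.74
```

```bash
python3 -m crank '[[0.15,0.2,5,0,0,0,0],[0,0,5,0,0,0,0],[0,0,4,0,0,0,0],[0,0,2.1,0,0,0,0],[0,0,1,0,0,0,0]]'
python3 -m crank '[[0,0,0,0,0,0,0],[0,0,0,0,0,0,0.4],[0,0,0,0,0,0,0.6],[0,0,0,0,0,0,0.8],[0,0,0,0,0,0,0.8]]' 12
python3 -m crank '[[0,0,0,0,0,0,0.8],[0,0,0,0,0,0,0.8],[0,0,0,0,0,0,0.8],[0,0,0,0,0,0,0.8]]'
python3 - <<'E'
from h import *
go([.496,.0712,.29],.70)
E
```

```text
time: 3.7
position: [0.4401, -0.2913, 0.1202]
tool_rot: [0.984, 0.178, -0.001, -0.001]
ft_force: [-0.7, -0.8, -0.9]
grip_width: 0.0871
grip_force: 0.0
time: 4.32
position: [0.4402, -0.293, 0.1216]
tool_rot: [0.984, 0.177, 0.0, 0.0]
ft_force: [0.8, -0.2, -0.3]
grip_width: 0.0551
grip_force: 0.0
time: 4.82
position: [0.4399, -0.2925, 0.1212]
tool_rot: [0.984, 0.177, -0.0, -0.0]
ft_force: [0.2, 1.0, 0.8]
grip_width: 0.0336
grip_force: 12.0
t 4.83 pos [ 0.4399 -0.2925  0.1212] ang 0.356 tilt [-0.0006  0.0007] F [0.2 1.  0.8] w 0.0336
shift cm [ 17.93 -32.15 -16.86] rows 6.48 turn z -0.344
```

```bash
python3 -m crank '[[0,0,-3,0,0,0,0.8],[0,0,-5,0,0,0,0.8],[0,0,-5,0,0,0,0.8],[0,0,-3.9,0,0,0,0.8],[0,0,0,0,0,0,0.8]]'
python3 -m crank '[[2.56,-4.59,0,0,0,0,0.8],[2.56,-4.59,0,0,0,0,0.8],[2.56,-4.59,0,0,0,0,0.8],[2.56,-4.59,0,0,0,0,0.8],[2.56,-4.59,0,0,0,0,0.8]]'
python3 -m crank '[[2.56,-4.59,0,0,0,0,0.8],[2.56,-4.59,0,0,0,0,0.8],[0,0,0,0,0,-0.17,0.8],[0,0,0,0,0,-0.17,0.8],[0,0,0,0,0,0,0.8]]'
python3 -m crank '[[0,0,0,0,0,0,0.8],[0,0,0,0,0,0,0.8]]'
python3 - <<'E'
from h import *
go([.496,.0712,.29],.70)
i=cams.camera_info('wrist');w=snap('wrist','w3.png');s=snap('side','s3.png')
b=s[190:340,230:380]
u,v=proj('wrist',[.496,.0712,.17],i)[0].astype(int);print(u,v);print(proj('side',[[.496,.0712,.139],[.496,.0712,.17]]))
z=lambda a,k:cv2.resize(a,None,fx=k,fy=k,interpolation=cv2.INTER_CUBIC)
im=np.hstack([z(w[max(v-75,0):max(v-75,0)+150,u-50:u+50],4),z(b,600/150)[:, :400]])
print(max(v-75,0),u-50)
cv2.imwrite('pics/c3.png',im[:,:,::-1])
E
```

```text
time: 5.45
position: [0.4414, -0.294, 0.2933]
tool_rot: [0.984, 0.177, 0.002, 0.003]
ft_force: [0.2, 0.4, -2.5]
grip_width: 0.0334
grip_force: 12.0
time: 6.08
position: [0.4793, -0.0313, 0.2884]
tool_rot: [0.984, 0.177, -0.001, -0.001]
ft_force: [1.5, 0.9, -1.2]
grip_width: 0.0336
grip_force: 12.0
time: 6.7
position: [0.4952, 0.0711, 0.2885]
tool_rot: [0.94, 0.34, -0.002, -0.001]
ft_force: [0.5, 0.1, -1.9]
grip_width: 0.0335
grip_force: 12.0
time: 6.95
position: [0.496, 0.0705, 0.2899]
tool_rot: [0.94, 0.34, -0.0, -0.0]
ft_force: [0.1, 1.0, -1.2]
grip_width: 0.0334
grip_force: 12.0
t 6.95 pos [0.496  0.0705 0.2899] ang 0.694 tilt [-0.0007  0.0001] F [ 0.1  1.  -1.2] w 0.0334
shift cm [ 0.04 -0.05 -0.01] rows 0.01 turn z -0.006
316 260
[[303.74532297 250.19344549]
 [303.56410874 237.35166091]]
185 266
```

View pics/c3.png

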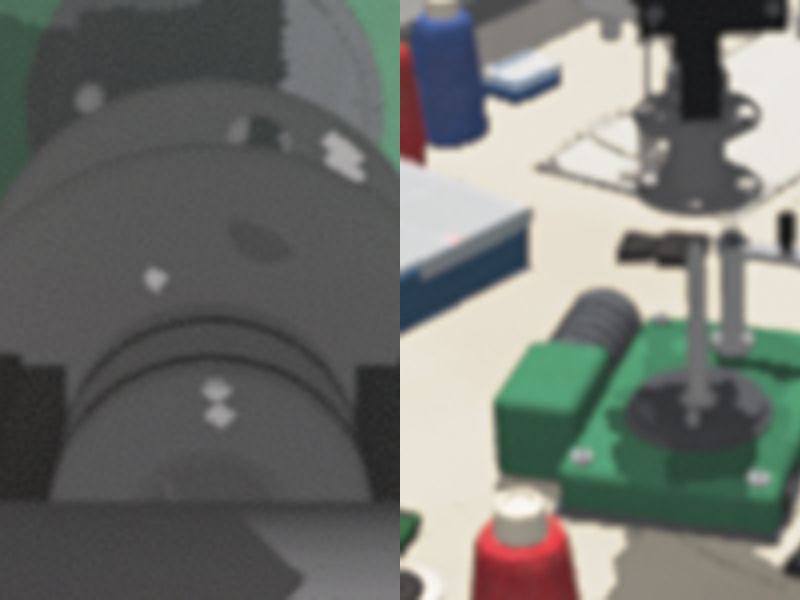

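Side view: the tip is at (304.2,250) and the spool's lower flange is centred at u≈304.8, so the spool sits about 1 mm too far towards -x/-y. In the wrist view the hub spans u 278.5–358.5, an upper flange hole is at (331,245), and the pin is at (288,209.5). I'll check for bias.

```bash
python3 - <<'E'
from h import *
o=robot.get_obs();T=R.from_quat(o['tool_rot']).as_matrix();p=o['position'];i=cams.camera_info('wrist')
print('hub axis px',proj('wrist',[p+T[:,2]*.049],i),'seen u 318.5')
ax=p
z=p[2]-.121+.048
h=atz('wrist',(331,245),z,i)-p;print('hole r',np.hypot(*h[:2]),'ang',np.arctan2(h[1],h[0])%(np.pi/2))
q=atz('wrist',(288,209.5),.048,i);print('pin',q)
for c in ([.496,.0712],[.4945,.0708]): print(np.hypot(*(q[:2]-c)),(np.arctan2(q[1]-c[1],q[0]-c[0]))%(np.pi/2))
E
```

```text
hub axis px [[316.89955695 315.51548834]] seen u 318.5
hole r 0.024426558442601838 ang 0.42621903876842776
pin [0.48486973 0.09613544 0.048     ]
0.02730675476369187 0.4198257403449539
0.02710399224139156 0.36324371835384217
```

```bash
python3 -m crank '[[0.12,-0.1,0,0,0,0,0.8],[0,0,2,0,0,0,0.8],[0,0,2,0,0,0,0.8],[0,0,0,0,0,0,0.8]]'
python3 -m crank '[[0,0,0.5,0,0,0,0.8],[0,0,0.5,0,0,0,0.8],[0,0,0,0,0,0,0.8],[0,0,0,0,0,0,0.8]]'
python3 -m crank '[[0,0,0.5,0,0,0,0.8],[0,0,0.5,0,0,0,0.8],[0,0,0,0,0,0,0.8],[0,0,0,0,0,0,0.8]]'
```

```text
time: 7.55
position: [0.4955, 0.0724, 0.2492]
tool_rot: [0.94, 0.341, -0.002, -0.001]
ft_force: [-0.2, -0.8, -1.9]
grip_width: 0.0335
grip_force: 12.0
time: 8.05
position: [0.4966, 0.0723, 0.2405]
tool_rot: [0.94, 0.341, 0.0, 0.0]
ft_force: [-0.1, -0.8, -1.4]
grip_width: 0.0332
grip_force: 12.0
time: 8.55
position: [0.4964, 0.0723, 0.2301]
tool_rot: [0.94, 0.341, -0.0, -0.0]
ft_force: [-0.2, 0.4, -2.0]
grip_width: 0.0333
grip_force: 12.0
```

No side force so far, so I'll keep lowering in small steps.

```bash
python3 -m crank '[[0,0,0.5,0,0,0,0.8],[0,0,0.5,0,0,0,0.8],[0,0,0,0,0,0,0.8],[0,0,0,0,0,0,0.8]]'
python3 -m crank '[[0,0,0.7,0,0,0,0.8],[0,0,0.7,0,0,0,0.8],[0,0,0.6,0,0,0,0.8],[0,0,0,0,0,0,0.8],[0,0,0,0,0,0,0.8]]'
python3 -c "
from h import *
for k in range(4): cams.camera('side') if k else 0; o=robot.get_obs(); print(np.round(o['position'],4),np.round(o['ft_force'],1),np.round(o['moment'],2))"
```

```text
time: 9.05
position: [0.4964, 0.0723, 0.2202]
tool_rot: [0.94, 0.341, -0.0, -0.0]
ft_force: [0.7, 0.5, -1.1]
grip_width: 0.0331
grip_force: 12.0
time: 9.68
position: [0.4965, 0.0723, 0.2002]
tool_rot: [0.94, 0.341, 0.0, 0.0]
ft_force: [-0.7, 0.2, -1.9]
grip_width: 0.0332
grip_force: 12.0
[0.4965 0.0723 0.2002] [-0.7  0.2 -1.9] [ 0.   -0.04  0.  ]
[0.4966 0.0723 0.2004] [ 0.5 -0.2 -1.6] [-0.02 -0.05 -0.04]
[0.4966 0.0723 0.2004] [-0.2  0.4 -1.9] [-0.02 -0.04  0.02]
[0.4966 0.0723 0.2005] [ 0.3 -0.7 -2.4] [-0.01 -0.08 -0.04]
```

```bash
python3 -m crank '[[0,0,0.7,0,0,0,0.8],[0,0,0.7,0,0,0,0.8],[0,0,0.6,0,0,0,0.8],[0,0,0.6,0,0,0,0.8],[0,0,0,0,0,0,0.8]]'
python3 -m crank '[[0,0,0.1,0,0,0,0.8],[0,0,0.1,0,0,0,0.8],[0,0,0.1,0,0,0,0.8],[0,0,0,0,0,0,0.8],[0,0,0,0,0,0,0.8]]'
python3 -m crank '[[0,0,0.1,0,0,0,0.8],[0,0,0,0,0,0,0.8],[0,0,0,0,0,0,0.8]]'
python3 -m crank '[[0,0,0.1,0,0,0,0.8],[0,0,0,0,0,0,0.8],[0,0,0,0,0,0,0.8]]'
```

```text
time: 10.45
position: [0.4961, 0.0723, 0.1736]
tool_rot: [0.94, 0.341, -0.001, -0.0]
ft_force: [1.3, 0.5, -0.8]
grip_width: 0.0335
grip_force: 12.0
time: 11.08
position: [0.4965, 0.0723, 0.1713]
tool_rot: [0.94, 0.341, 0.0, 0.0]
ft_force: [-0.5, -0.8, -2.2]
grip_width: 0.0337
grip_force: 12.0
time: 11.45
position: [0.4964, 0.0723, 0.1702]
tool_rot: [0.94, 0.341, -0.0, -0.0]
ft_force: [-0.7, -0.1, -1.6]
grip_width: 0.0333
grip_force: 12.0
time: 11.82
position: [0.4964, 0.0723, 0.1693]
tool_rot: [0.94, 0.341, 0.0, -0.0]
ft_force: [-0.6, 0.3, -1.9]
grip_width: 0.0336
grip_force: 12.0
```

```bash
for k in 1; do python3 -m crank '[[0,0,0.1,0,0,0,0.8],[0,0,0,0,0,0,0.8],[0,0,0,0,0,0,0.8]]' | grep -E 'pos|ft'
python3 -m crank '[[0,0,0.1,0,0,0,0.8],[0,0,0,0,0,0,0.8],[0,0,0,0,0,0,0.8]]' | grep -E 'pos|ft'; done
```

```text
position: [0.4964, 0.0723, 0.1682]
ft_force: [-0.1, -0.5, -1.4]
position: [0.4964, 0.0723, 0.1672]
ft_force: [0.1, -0.0, -2.2]
```

```bash
python3 -m crank '[[0,0,0.1,0,0,0,0.8],[0,0,0,0,0,0,0.8],[0,0,0,0,0,0,0.8]]' | grep -E 'pos|ft'
python3 -m crank '[[0,0,0.05,0,0,0,0.8],[0,0,0,0,0,0,0.8],[0,0,0,0,0,0,0.8]]' | grep -E 'pos|ft'
```

```text
position: [0.4964, 0.0723, 0.1662]
ft_force: [-0.7, 0.2, -1.0]
position: [0.4964, 0.0723, 0.1657]
ft_force: [-0.3, -1.1, -1.8]
```

```bash
python3 -m crank '[[0,0,0.05,0,0,0,0.8],[0,0,0,0,0,0,0.8],[0,0,0,0,0,0,0.8]]' | grep -E 'pos|ft'
```

```text
position: [0.4964, 0.0723, 0.1652]
ft_force: [0.0, 0.5, -1.0]
```

At 44 mm with no load, the pin is already in a hole. I'll lower the last few mm in small steps.

```bash
python3 -m crank '[[0,0,0.1,0,0,0,0.8],[0,0,0,0,0,0,0.8],[0,0,0,0,0,0,0.8]]' | grep -E 'pos|ft'
python3 -m crank '[[0,0,0.1,0,0,0,0.8],[0,0,0,0,0,0,0.8],[0,0,0,0,0,0,0.8]]' | grep -E 'pos|ft'
```

```text
position: [0.4964, 0.0723, 0.1642]
ft_force: [-0.4, 0.1, -2.6]
position: [0.4964, 0.0723, 0.1632]
ft_force: [-0.4, -0.8, -2.3]
```

```bash
python3 -m crank '[[0,0,0.1,0,0,0,0.8],[0,0,0,0,0,0,0.8],[0,0,0,0,0,0,0.8]]' | grep -E 'pos|ft'
python3 -m crank '[[0,0,0.05,0,0,0,0.8],[0,0,0,0,0,0,0.8],[0,0,0,0,0,0,0.8]]' | grep -E 'pos|ft'
```

```text
position: [0.4964, 0.0723, 0.1622]
ft_force: [0.1, -0.4, -2.0]
position: [0.4964, 0.0723, 0.1618]
ft_force: [-0.3, 0.3, -2.8]
```

```bash
python3 -m crank '[[0,0,0.05,0,0,0,0.8],[0,0,0,0,0,0,0.8],[0,0,0,0,0,0,0.8]]' | grep -E 'pos|ft'
python3 -m crank '[[0,0,0.03,0,0,0,0.8],[0,0,0,0,0,0,0.8],[0,0,0,0,0,0,0.8]]' | grep -E 'pos|ft'
```

```text
position: [0.4965, 0.0723, 0.1613]
ft_force: [-0.0, 1.4, -1.8]
position: [0.4964, 0.0723, 0.1612]
ft_force: [-1.6, -0.7, 3.2]
```

Contact at exactly the home height (5 N). I'll release and lift.

```bash
python3 -m crank '[[0,0,0,0,0,0,0.58],[0,0,0,0,0,0,0.5],[0,0,0,0,0,0,0.3],[0,0,0,0,0,0,0.1],[0,0,0,0,0,0,0]]' 3
python3 -m crank '[[0,0,0,0,0,0,0],[0,0,-1,0,0,0,0],[0,0,-3,0,0,0,0],[0,0,-5,0,0,0,0],[0,0,-4,0,0,0,0]]'
python3 - <<'E'
from h import *
import pickle
go([.496,.0712,.29],.70)
i=cams.camera_info('wrist');w=snap('wrist','w4.png');pickle.dump(i,open('w4.pkl','wb'));s=snap('side','s4.png')
cv2.imwrite('pics/c4.png',np.hstack([w[:,120:520],cv2.resize(s[190:340,240:340],None,fx=3.2,fy=3.2)])[:,:,::-1])
c=np.array([.4964,.0723]);a=.335;
f=lambda x,y,z:[c[0]+x*np.cos(a)-y*np.sin(a),c[1]+x*np.sin(a)+y*np.cos(a),z]
print(f(-.034,-.082,.125),f(0,-.082,.1))
print(proj('wrist',[f(-.034,-.082,.125),f(0,-.082,.108),f(0,0,.139)],i))
E
```

```text
time: 16.58
position: [0.4964, 0.0723, 0.1609]
tool_rot: [0.94, 0.341, -0.0, 0.0]
ft_force: [0.1, 0.3, -0.0]
grip_width: 0.0655
grip_force: 0.0
time: 17.2
position: [0.4965, 0.0723, 0.2933]
tool_rot: [0.94, 0.341, 0.001, 0.0]
ft_force: [0.7, 0.4, -0.6]
grip_width: 0.0866
grip_force: 0.0
t 17.2 pos [0.4965 0.0723 0.2933] ang 0.696 tilt [ 0.0018 -0.0001] F [ 0.7  0.4 -0.6] w 0.0866
shift cm [-0.11  0.05  0.33] rows 0.06 turn z -0.004
[np.float64(0.4912491214021502), np.float64(-0.016319797165589435), 0.125] [np.float64(0.52335907192966), np.float64(-0.005141645389876728), 0.1]
[[401.50191862 315.95828153]
 [414.36248491 269.2534187 ]
 [317.00130271 245.15483215]]
```

View pics/c4.png

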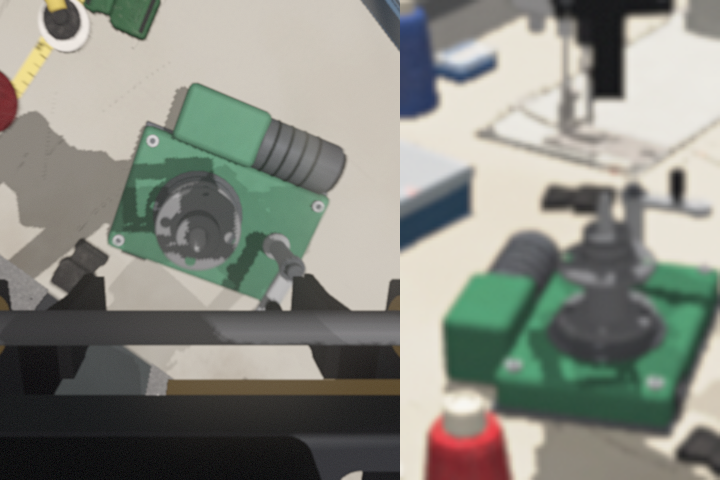

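The spool sits home: its underside is flush in the side view, and the bolt head at (412,268) matches the prediction. Next I'll plan the push on the knob with closed fingers.

```bash
python3 - <<'E'
from h import *
c=np.array([.4964,.0723]);a=.335
f=lambda x,y,z:[c[0]+x*np.cos(a)-y*np.sin(a),c[1]+x*np.sin(a)+y*np.cos(a),z]
s=.5**.5
print(f(-.034-.026*s,-.082-.026*s,.29));go(f(-.034-.026*s,-.082-.026*s,.29),a+np.pi/4)
ph=np.arange(0,1.62,.2).tolist();ph[-1]=1.6;ph=np.array(ph)
k=3.4*np.c_[-np.cos(ph),np.sin(ph)];d=np.diff(k,axis=0);print(ph,np.round(np.c_[(d[:,0]+d[:,1])*s,(d[:,0]-d[:,1])*s],2).tolist())
E
python3 -m crank '[[0,0,0,0,0,-0.18,0.5],[0,0,0,0,0,-0.18,1],[0,0,0,0,0,-0.064,1],[0,0,0,0,0,0,1],[0,0,0,0,0,0,1]]' 10
python3 - <<'E'
from h import *
c=np.array([.4964,.0723]);a=.335;s=.5**.5
f=lambda x,y,z:[c[0]+x*np.cos(a)-y*np.sin(a),c[1]+x*np.sin(a)+y*np.cos(a),z]
go(f(-.034-.026*s,-.082-.026*s,.18),a+np.pi/4)
E
```

```text
[np.float64(0.4799306967599289), np.float64(-0.03972691709988203), 0.29]
t 17.3 pos [0.4989 0.0723 0.296 ] ang 0.696 tilt [ 0.0111 -0.0008] F [0.4 0.6 0.3] w 0.0871
shift cm [-8.64  7.38  0.59] rows 1.82 turn z -0.424
[0.  0.2 0.4 0.6 0.8 1.  1.2 1.4 1.6] [[0.53, -0.43], [0.6, -0.32], [0.65, -0.19], [0.68, -0.06], [0.67, 0.08], [0.65, 0.21], [0.59, 0.33], [0.51, 0.44]]
time: 17.92
position: [0.4962, 0.0724, 0.2907]
tool_rot: [0.848, 0.531, -0.0, -0.0]
ft_force: [-0.5, 0.5, -0.0]
grip_width: 0.0448
grip_force: 0.0
t 17.93 pos [0.4962 0.0724 0.2907] ang 1.119 tilt [-0.0007  0.0001] F [-0.5  0.5 -0. ] w 0.0448
shift cm [-10.79   3.44  11.07] rows 2.53 turn z -0.002
```

```bash
python3 -m crank '[[-5.4,1.72,0,0,0,0,1],[-5.4,1.72,0,0,0,0,1],[0,0,0,0,0,0,1],[0,0,3,0,0,0,1],[0,0,3,0,0,0,1]]'
python3 -m crank '[[0,0,3,0,0,0,1],[0,0,2,0,0,0,1],[0,0,0,0,0,0,1],[0,0,0,0,0,0,1]]'
python3 - <<'E'
from h import *
go([.4799,-.0397,.18],1.12)
s=snap('side','s5.png');t=snap('top','t5.png')
z=lambda a,k:cv2.resize(a,None,fx=k,fy=k,interpolation=cv2.INTER_CUBIC)
cv2.imwrite('pics/c5.png',np.hstack([z(s[200:320,255:375],3.3),z(t[215:315,260:360],3.96)])[:,:,::-1])
E
```

```text
time: 18.55
position: [0.4806, -0.0394, 0.2306]
tool_rot: [0.848, 0.531, 0.001, 0.0]
ft_force: [-0.4, 0.0, -0.9]
grip_width: 0.0015
grip_force: 0.0
time: 19.05
position: [0.4808, -0.0395, 0.1815]
tool_rot: [0.847, 0.531, 0.0, 0.0]
ft_force: [-0.6, 0.2, -0.1]
grip_width: 0.0002
grip_force: 0.0
t 19.05 pos [ 0.4808 -0.0395  0.1815] ang 1.12 tilt [ 0.0009 -0.0001] F [-0.6  0.2 -0.1] w 0.0002
shift cm [-0.06 -0.07  0.15] rows 0.03 turn z 0.0
```

View pics/c5.png

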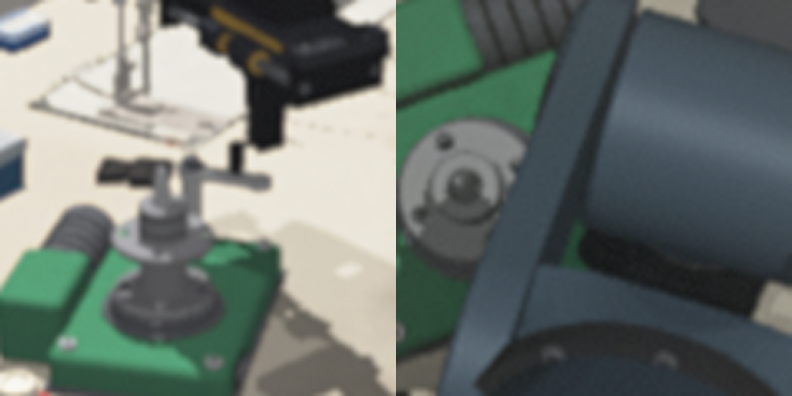

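The closed fingers are beside the knob, on its outer side (side crop: fingers at about (262,140), knob at about (237,155)). I'll move gently to contact.

```bash
python3 -m crank '[[0.3,-0.07,0.15,0,0,0,1],[0.3,0,0,0,0,0,1],[0,0,0,0,0,0,1],[0,0,0,0,0,0,1]]'| grep -E 'pos|ft'
python3 -m crank '[[0.2,0,0,0,0,0,1],[0.2,0,0,0,0,0,1],[0,0,0,0,0,0,1],[0,0,0,0,0,0,1]]'| grep -E 'pos|ft'
python3 -m crank '[[0.27,-0.22,0,0,0,0,1],[0.27,-0.21,0,0,0,0,1],[0,0,0,0,0,0,1],[0,0,0,0,0,0,1]]'| grep -E 'pos|ft'
```

```text
position: [0.4823, -0.0341, 0.1795]
ft_force: [0.2, -0.5, -0.3]
position: [0.484, -0.0305, 0.1794]
ft_force: [-0.4, -0.6, 0.2]
position: [0.4823, -0.0236, 0.1794]
ft_force: [-0.4, 0.5, -0.2]
```

```bash
python3 -m crank '[[0.3,-0.16,0,0,0,0,1],[0.3,-0.16,0,0,0,0,1],[0.33,-0.1,0,0,0,0,1],[0.33,-0.1,0,0,0,0,1],[0,0,0,0,0,0,1]]'| grep -E 'pos|ft'
python3 -m crank '[[0.34,-0.03,0,0,0,0,1],[0.34,-0.03,0,0,0,0,1],[0,0,0,0,0,0,1]]'| grep -E 'pos|ft'
```

```text
position: [0.4837, -0.0099, 0.1795]
ft_force: [0.0, 0.5, 0.5]
position: [0.4863, -0.0036, 0.1795]
ft_force: [0.6, -1.0, -0.1]
```

```bash
python3 -m crank '[[0.34,0.04,0,0,0,0,1],[0.33,0.04,0,0,0,0,1],[0.33,0.1,0,0,0,0,1],[0.32,0.11,0,0,0,0,1],[0,0,0,0,0,0,1]]'| grep -E 'pos|ft'
python3 -m crank '[[0.3,0.16,0,0,0,0,1],[0.29,0.17,0,0,0,0,1],[0,0,0,0,0,0,1]]'| grep -E 'pos|ft'
python3 - <<'E'
from h import *
s=snap('side','s6.png');cv2.imwrite('pics/c6.png',cv2.resize(s[205:325,240:400],None,fx=5,fy=5,interpolation=cv2.INTER_CUBIC)[:,:,::-1])
c=np.array([.4964,.0723]);a=.335
f=lambda x,y,z:[c[0]+x*np.cos(a)-y*np.sin(a),c[1]+x*np.sin(a)+y*np.cos(a),z]
for ph in (0,1.2,1.4,1.57): print(ph,(proj('side',[f(-.034*np.cos(ph),-.082+.034*np.sin(ph),.125),f(-.061*np.cos(ph),-.082+.061*np.sin(ph),.1)])-[240,205])*5)
E
```

```text
position: [0.4948, 0.0069, 0.1795]
ft_force: [0.4, 1.0, -1.5]
position: [0.5002, 0.0107, 0.1795]
ft_force: [-0.0, -0.2, -0.6]
0 [[430.6403168  184.55143258]
 [487.04771867 238.31216082]]
1.2 [[369.86304363 209.22814162]
 [378.78117147 284.9407846 ]]
1.4 [[354.9748125  209.58327157]
 [351.77693039 285.61868946]]
1.57 [[342.44085036 208.86621929]
 [329.05365086 284.2389612 ]]
```

View pics/c6.png

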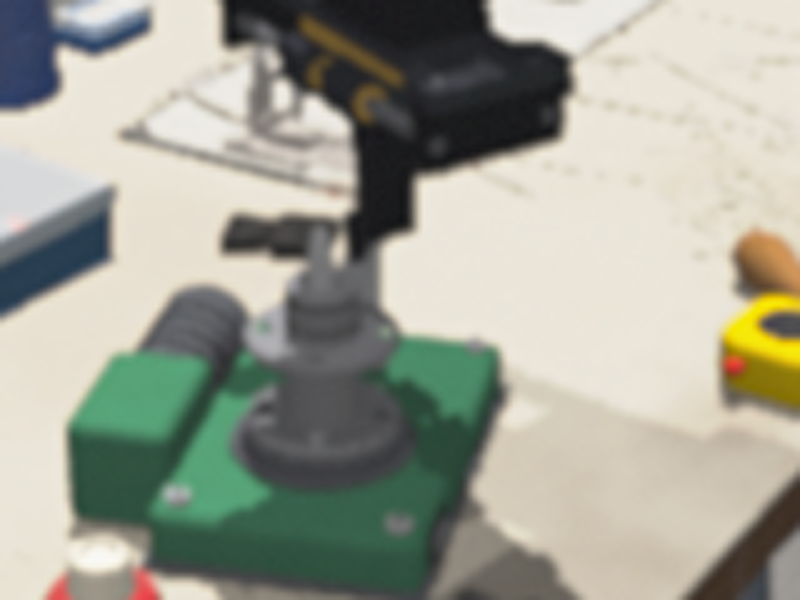

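The arm has swung with the knob, which now shows at about (355,235) ahead of the fingers. Now the last stretch.

```bash
python3 -m crank '[[0.26,0.21,0,0,0,0,1],[0,0,0,0,0,0,1],[0.25,0.23,0,0,0,0,1],[0,0,0,0,0,0,1],[0,0,0,0,0,0,1]]'| grep -E 'pos|ft'
python3 -m crank '[[0.07,0.07,0,0,0,0,1],[0,0,0,0,0,0,1],[0,0,0,0,0,0,1]]'| grep -E 'pos|ft'
```

```text
position: [0.5056, 0.0133, 0.1794]
ft_force: [-2.0, -0.2, 0.3]
position: [0.5059, 0.0134, 0.1794]
ft_force: [-4.0, -3.7, 0.8]
```

The force rise means the stop is reached. I'll back off, lift clear and check.

```bash
python3 -m crank '[[-0.5,-0.1,0,0,0,0,1],[-2,0,0,0,0,0,1],[0,0,-4,0,0,0,1],[0,0,-5,0,0,0,1],[0,0,-5,0,0,0,1]]'
python3 -m crank '[[-5,5,0,0,0,0,1],[-3,5,0,0,0,0,1],[0,6,0,0,0,0,1],[0,6,0,0,0,0,1],[0,6,0,0,0,0,1]]'
python3 -m crank '[[0,0,0,0,0,0,1],[0,0,0,0,0,0,1],[0,0,0,0,0,0,1]]'
python3 - <<'E'
from h import *
t=snap('top','t7.png');s=snap('side','s7.png')
z=lambda a,k:cv2.resize(a,None,fx=k,fy=k,interpolation=cv2.INTER_CUBIC)
cv2.imwrite('pics/c7.png',np.hstack([z(t[195:315,235:355],3.3),z(s[205:325,240:360],3.3)])[:,:,::-1])
c=np.array([.4964,.0723]);a=.335
f=lambda x,y,z:[c[0]+x*np.cos(a)-y*np.sin(a),c[1]+x*np.sin(a)+y*np.cos(a),z]
for ph in (1.4,1.57,1.62): print(ph,[(proj(n,[f(-.034*np.cos(ph),-.082+.034*np.sin(ph),.125),f(-.061*np.cos(ph),-.082+.061*np.sin(ph),.1)])-o)*3.3+[k,0] for n,o,k in(('top',[235,195],0),('side',[240,205],396))])
E
```

```text
time: 24.32
position: [0.4957, -0.0085, 0.3211]
tool_rot: [0.847, 0.531, 0.001, 0.0]
ft_force: [0.6, 0.6, 0.4]
grip_width: 0.0001
grip_force: 0.0
time: 24.95
position: [0.7108, -0.1946, 0.3196]
tool_rot: [0.848, 0.531, 0.001, -0.002]
ft_force: [-27.6, 44.7, 13.0]
grip_width: 0.0005
grip_force: 27.0
time: 25.32
position: [0.7098, -0.1935, 0.3192]
tool_rot: [0.847, 0.531, 0.001, -0.001]
ft_force: [1.5, 4.1, -1.6]
grip_width: 0.0005
grip_force: 2.1
1.4 [array([[218.85621443, 195.50199171],
       [180.37981602, 223.04176313]]), array([[630.28337625, 138.32495924],
       [628.17277406, 188.50833504]])]
1.57 [array([[214.4955962 , 186.35670959],
       [172.78630632, 207.00207739]]), array([[622.01096124, 137.85170473],
       [613.17540956, 187.59771439]])]
1.62 [array([[213.5177207 , 183.54083477],
       [171.08789967, 202.06640799]]), array([[619.63221631, 137.59666846],
       [608.8682341 , 187.10788857]])]
```

View pics/c7.png

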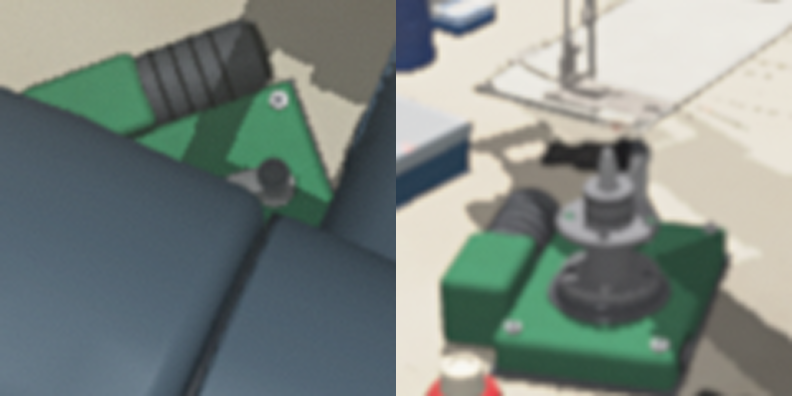

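The retainer is across: the arm, seen from above, runs from the pivot towards the spindle. However, I got the sign of my retreat wrong. It carried the closed fingers towards the sewing machine, where they bumped it (about 54 N at the wrist). I'll back straight out the way I came and check whether anything moved.

```bash
python3 -m crank '[[0,-2,0,0,0,0,1],[0,-4,0,0,0,0,1],[0,-6,0,0,0,0,1],[0,-6,0,0,0,0,1],[0,0,0,0,0,0,1]]'
python3 - <<'E'
from h import *
go([.43,-.12,.32])
E
```

```text
time: 26.05
position: [0.5407, -0.114, 0.3188]
tool_rot: [0.847, 0.531, -0.003, -0.003]
ft_force: [0.7, 0.0, 0.3]
grip_width: 0.0001
grip_force: 0.0
t 26.05 pos [ 0.5407 -0.114   0.3188] ang 1.121 tilt [-0.0083  0.0014] F [0.7 0.  0.3] w 0.0001
shift cm [-5.36 -9.71 -0.03] rows 1.77
```

```bash
python3 -m crank '[[-2.7,-4.85,0,0,0,0,1],[-2.7,-4.85,0,0,0,0,1],[0,0,0,0,0,0,1]]' | grep -E 'time|pos|ft'
python3 - <<'E'
from h import *
go([.36,-.34,.32])
E
```

```text
time: 26.42
position: [0.4331, -0.1227, 0.3198]
ft_force: [1.6, 0.1, -0.1]
t 26.43 pos [ 0.4331 -0.1227  0.3198] ang 1.118 tilt [-0.0027 -0.0007] F [ 1.6  0.1 -0.1] w 0.0003
shift cm [-2.273e+01  2.940e+00  1.000e-02] rows 3.67
```

```bash
python3 -m crank '[[-5.7,0.73,0,0,0,0,1],[-5.7,0.73,0,0,0,0,1],[-5.7,0.73,0,0,0,0,1],[-5.7,0.73,0,0,0,0,1],[0,0,0,0,0,0,1]]' | grep -E 'time|pos|ft'
python3 -m crank '[[0,0,0,0,0,0,1],[0,0,0,0,0,0,1]]' | grep ft
python3 - <<'E'
from h import *
for n,old in(('top','top1.png'),('side','side1.png')):
    a=cv2.imread('pics/'+old);b=snap(n,n+'8.png')[:,:,::-1]
    d=cv2.absdiff(a,b).max(2);m=cv2.morphologyEx((d>35).astype(np.uint8),cv2.MORPH_OPEN,np.ones((2,2)))
    k,_,st,_=cv2.connectedComponentsWithStats(m);print(n,[tuple(map(int,s)) for s in st[1:] if s[4]>=8])
t=cv2.imread('pics/top8.png');c=np.array([.4964,.0723]);a=.335
f=lambda x,y,z:[c[0]+x*np.cos(a)-y*np.sin(a),c[1]+x*np.sin(a)+y*np.cos(a),z]
print('occl',t[262,321],t[265,280])
g=t.max(2)[235:275,288:332]
ys,xs=np.where(g<45);print('dark',[(int(x)+288,int(y)+235) for x,y in zip(xs,ys)])
for ph in(1.4,1.5,1.57,1.62): print(ph,proj('top',[f(-.034*np.cos(ph),-.082+.034*np.sin(ph),z) for z in(.125,.112)]).round(1).tolist())
print('parked',proj('top',[f(-.034,-.082,.125)]))
E
```

```text
time: 27.05
position: [0.3635, -0.3469, 0.3205]
ft_force: [0.1, 1.1, -0.6]
ft_force: [-0.2, 0.4, 0.3]
top [(262, 247, 36, 24, 391), (299, 247, 16, 10, 110), (317, 253, 13, 27, 189), (301, 258, 5, 4, 18), (266, 262, 31, 19, 218), (310, 262, 11, 22, 148), (501, 264, 139, 159, 11605), (282, 268, 4, 3, 8), (434, 275, 25, 32, 291), (458, 274, 3, 5, 12), (447, 280, 17, 20, 147), (461, 284, 9, 9, 67), (462, 300, 4, 5, 17), (389, 306, 86, 43, 1549), (597, 342, 4, 4, 14), (591, 342, 49, 85, 1848), (582, 368, 8, 12, 42), (376, 405, 134, 75, 6203), (257, 406, 11, 8, 59), (194, 413, 71, 67, 3058), (601, 425, 30, 30, 459), (571, 428, 34, 31, 521), (611, 442, 29, 38, 578), (587, 458, 20, 12, 85), (304, 460, 16, 19, 156), (571, 460, 15, 5, 38), (598, 467, 4, 3, 8), (591, 470, 4, 3, 8), (364, 477, 10, 3, 25)]
side [(407, 0, 59, 227, 5216), (462, 0, 10, 47, 118), (475, 0, 24, 147, 1639), (504, 0, 52, 95, 2964), (506, 17, 4, 6, 19), (525, 90, 11, 9, 71), (500, 97, 25, 67, 905), (445, 105, 12, 10, 87), (446, 120, 12, 9, 91), (446, 129, 11, 88, 718), (526, 129, 6, 8, 37), (533, 130, 4, 6, 18), (465, 159
[... 269 characters left out ...]
, 400), (312, 253, 4, 5, 15), (587, 253, 39, 19, 330), (313, 267, 4, 9, 24), (306, 277, 6, 3, 16), (306, 281, 13, 14, 94), (318, 281, 19, 6, 62), (297, 303, 6, 3, 12), (463, 303, 45, 48, 1014), (305, 304, 4, 2, 8), (439, 351, 50, 23, 706), (575, 356, 12, 9, 75), (587, 367, 8, 9, 33), (598, 377, 6, 8, 27), (453, 383, 78, 24, 598), (606, 392, 3, 4, 11), (573, 399, 35, 15, 341)]
occl [ 80 110  62] [105 106 104]
dark [(298, 252), (302, 253), (300, 254), (301, 254), (298, 259), (299, 259), (298, 260), (299, 260)]
1.4 [[301.3, 254.2], [301.6, 254.9]]
1.5 [[300.5, 252.6], [300.8, 253.3]]
1.57 [[300.0, 251.5], [300.3, 252.2]]
1.62 [[299.7, 250.6], [300.0, 251.3]]
parked [[323.42642026 262.02055381]]
```

Nothing changed around the machine. The knob is at about (300,253.3), which corrected for the parked offset (-1.8,+2.6) gives an angle of about 1.6. One colour check on the tape measure and awl, which lie in the arm's shadow, then I'll hand in.

```bash
python3 - <<'E'
from h import *
ok=True
for nm,(x,y,w,h),lo,hi in(('tape',(360,300,50,50),(22,140,40),(35,255,255)),('awl',(404,288,40,45),(5,90,25),(18,255,255))):
    r=[]
    for f in('top1.png','top8.png'):
        m=cv2.inRange(cv2.cvtColor(cv2.imread('pics/'+f),cv2.COLOR_BGR2HSV)[y:y+h,x:x+w],lo,hi);yy,xx=np.where(m);r.append((xx.mean(),yy.mean(),len(xx)))
    print(nm,np.round(r,1).tolist()); ok&=np.hypot(r[0][0]-r[1][0],r[0][1]-r[1][1])<2
print(ok)
if ok: print(ticket.hand_in())
E
```

```text
tape [[26.2, 28.6, 607.0], [26.3, 28.8, 613.0]]
awl [[18.5, 20.0, 331.0], [18.4, 20.0, 332.0]]
True
the job is handed in; nothing more can be done
None
```

The spool is home on the drive pin, the retaining arm is swung to its stop over the upper flange, and the job is handed in at about 27 s. I made one error: while retreating, the closed fingers bumped the sewing machine at about 54 N (wrist reading), which could count against the 40 N limit, though before-and-after pictures show no sign that anything else moved.

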